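# Wipe the lower frame clear and stack the upper frame on it

## Task

Wipe the two stray black tabs off the deck of the lower blue stacking frame onto the bench with the orange scraper block held in the gripper (do not touch the tabs with the fingers), and stand the scraper back upright on the bench. Then lift the upper frame by its black carrying bar and lower it gently onto the lower frame, so that all four posts sit fully home in the corner cups, and let go. Leave the glue bottle, the tape roll and the marker alone.

Things in the scene. Friction and masses are not known exactly. Their poses are not given: they have to be found in the camera images.
- lower_frame: Lower stacking frame, blue with a grey deck, fixed to the bench. Origin on the bench under its centre; x is its long axis, z up. Deck 190 (x) x 164 (y) mm, top at 20 mm. Four square blue cups on the deck, centres at x = +-75, y = +-65 mm: 32 mm outside, 22 mm clear inside, rims at 44 mm (24 mm deep), floor = deck.
- deck_mid (a point): Centre of the lower frame's deck surface, 20 mm above the bench. Between the cups a 98 mm wide flat lane runs the whole 190 mm length along x, open at both ends, without a rim; the tabs lie in it. An overhead shelf hangs across the back of the bench: keep the raised wrist inward (x under about 0.65 m) when swinging left or right.
- upper_frame: Upper stacking frame, loose, about 0.6 kg, standing on four posts on the bench. Origin under its centre at the height of the feet; x is its long axis, z up; a half turn makes no difference. Grey deck 190 x 164 mm, top at 68 mm, with blue cups on its corners up to 92 mm. When stacked home its origin is 20 mm above and straight over the lower frame's origin, x axes parallel.
- feet_mid (a point): Origin of the upper frame, midway between its feet. The round steel posts, 18 mm thick, stand at x = +-75, y = +-65 mm from here in the upper frame's axes; their lowest 9 mm taper to 10 mm.
- carry_bar (a point): Centre of the upper frame's black carrying bar, 116 mm above that frame's origin. The bar is 120 mm long along the frame's x, 20 mm wide in y, 24 mm high (104 to 128 mm above the origin); take it across its width (along the frame's y).
- scraper: Orange scraper block with a flat black rubber underside, loose, 0.15 kg, standing upright on the bench. Origin at the centre of its underside, z up. Body 30 (x) x 88 (y) x 25 mm high; on it an upright grip 26 (x) x 70 (y) mm, from 25 to 70 mm high. It wipes along its x, either way.
- scraper_grip (a point): Point in the scraper's grip, 50 mm above its underside; take it across the 26 mm (along the scraper's x).
- tab_a: Black plastic tab, 21 x 31 x 5 mm, loose, lying flat on the lower frame's deck in the lane. Origin at the centre of its underside.
- tab_b: Second black plastic tab, as tab_a.
- glue_bottle: White glue bottle with a red tip, 36 mm thick, 112 mm high, standing on the bench; bystander. Origin under its centre.
- tape_roll: Brown tape roll, 93 mm across, 48 mm high, lying flat on the bench; bystander. Origin under its centre.
- pen: White marker with a black cap, 17 x 135 x 16 mm, lying on the bench near its front edge; bystander. Origin under its centre, length along its y.

How it is judged:
By the outcome, as a careful person would: the job done as asked, in the order asked, and still so for the second after the job is handed in, with the robot touching nothing.
It also fails if it takes over 72 s, if anything falls off the work surface, if the arm or the gripper's body presses on something with over 40 N, if the wrist force passes 120 N, or if a joint passes its speed limit or range.

## Robot

A 6-joint arm with a two-finger parallel gripper is mounted at the origin on a cart in front of the work surface, level with it; the furniture and walls round the work are solid. World frame = base frame: x ahead of the robot, y to its left, z up, the work surface at z = 0. Lengths are in m, angles in rad, forces in N, time in s.
With the tool pointing down it reaches from about 0.35 to 0.775 m from the base axis. Payload 5.5 kg.
Tool frame: the origin (TCP) lies between the finger pads; the fingertips stand 22 mm ahead of it and the grasp point (between the pads) lies 3 mm ahead of it; z points along the fingers, y is the line along which they close (so a half turn about z gives the same grasp; the last joint's range is limited). The gripper opens to 85 mm and grips with 20 to 120 N. Pads are 22 mm wide; open, the fingers measure 114 mm over their backs; the gripper's body (76 mm by 85 mm) begins 54 mm behind the grasp point. The pads swing forward as they close: fully open they stand 13 mm farther back than shut.
Start: joints at [1.123, 0.313, 0.046, 1.304, 0, 1.431], TCP at [0.174, 0.548, 0.253] pointing down, gripper open.
Joint ranges: [-2.76, 2.76], [-0.86, 1.69], [-1.03, 1.26], [-2.2, 2.34], [-1.47, 1.5], [-3.14, 3.14]. Speed limits (rad/s): [2.57, 2.57, 3.14, 3.14, 3.14, 3.14].

## Interface

Orientations are given as a unit quaternion [w, x, y, z].
In Python, from workcell import env gives the robot as it stands.
- The arm moves only by the shell command python3 nudge.py 'ROWS' [OPENING] [FORCE]. ROWS is a JSON list of rows, 1 to 8 of them, each of 6 numbers: dx, dy, dz in m, then a rotation vector rx, ry, rz in rad; each row is the pose to reach, as a shift and turn from the pose commanded when the command began, along the tool's axes at that moment; what a row does not reach only later rows make up. A row lasts 1/8 s, in which the tool goes at most 0.0625 m and 0.188 rad, less where a joint would pass 70% of its speed; a pose out of reach is approached as far as the arm can. OPENING is the finger opening in m, set as the command begins (- or left out keeps the last). The fingers move at their own pace and stop on an object; FORCE is the grip in N (left out, the last holds). Time passes only in rows, so rows that do not move let the fingers close. It prints the time, the measured TCP pose, the force, the opening and the grip force at its end.
- env.get_state(): the state, without advancing time (a new reading comes with each control period).
- env.read_camera(name): name is "scene" or "top" or "wrist"; returns a dict with "image" (384x512x3 uint8, red, green, blue), "K" (3x3 intrinsics, pixels), "D" ([k1, k2, p1, p2, k3] as OpenCV has them; the pictures are not rectified), "R" (3x3) and "t" (3): a world point X has camera coordinates R X + t. Camera axes: x right, y down, z forward; pixel columns grow to the right and rows downward; lengths in m; the calibration is good to about 2 mm. A picture is of the moment at which its call begins. There is no depth.
- env.hand_in(): hands the job in; it is judged then, once.
The state is a dict: "clock": time; "joint_pos": joint angles; "qvel": joint speeds; "tau": joint torques, N m; "tcp_pos": TCP position; "orientation": TCP orientation; "wrist_force": force on the tool from outside, world axes, zero at the start; "ft_torque": the same for the moment, N m; "finger_gap": finger opening in m; "grip_force": force on a finger pad.
Only numpy, scipy, OpenCV 4.12 (cv2) and the standard library are available. Lean on these libraries where they do the work, as an engineer would, in place of code of your own. Each camera call takes 0.05 s, during which the arm holds its last target. There are 200 camera calls.

## Working session

There is one attempt and no reset: what is moved stays moved. The work goes in short steps, Python scripts to look and compute and a shell command to move; the robot and the scene stay as the last step left them, time stands still between calls to the robot, and variables do not carry over. Pictures are saved under pics/ and viewed, at most 10 in all, crops included, and the job is handed in when it is done.

```bash
ls; mkdir -p pics; python3 - <<'E'
from workcell import env
import cv2,numpy as np
s=env.get_state();print({k:np.round(v,4).tolist() for k,v in s.items()})
for n in ("top","scene"):
    c=env.read_camera(n);cv2.imwrite(f"pics/{n}0.png",cv2.resize(c["image"][:,:,::-1],(800,600),interpolation=cv2.INTER_CUBIC))
    np.savez(f"pics/{n}0.npz",**c)
    print(n,c["K"],c["D"],c["R"],c["t"])
E
```

```text
nudge.py
pics
workcell.py
{'clock': 0.0, 'joint_pos': [1.1234, 0.314, 0.045, 1.3036, -0.0, 1.4312], 'qvel': [0.0007, 0.0004, 0.0006, -0.001, 0.0007, -0.0001], 'tau': [-0.0005, -48.0627, 29.8533, 0.0193, -0.0001, 0.0], 'tcp_pos': [0.174, 0.5475, 0.2524], 'orientation': [-0.0002, 0.1533, 0.9882, -0.0009], 'wrist_force': [0.643, -0.2775, 0.2126], 'ft_torque': [-0.0141, -0.002, 0.0371], 'grip_force': 0.0, 'finger_gap': 0.0857}
top [[466.71068741   0.         256.37091263]
 [  0.         466.71068741 185.72531875]
 [  0.           0.           1.        ]] [-0.0534502  0.         0.         0.         0.       ] [[ 0.00630477 -0.99997823  0.00194504]
 [-0.99560012 -0.006459   -0.0934809 ]
 [ 0.09349143 -0.00134711 -0.99561917]] [0.07480361 0.54685752 1.19161557]
scene [[381.91322498   0.         252.8278064 ]
 [  0.         381.91322498 197.21150038]
 [  0.           0.           1.        ]] [-0.0666373  0.         0.         0.         0.       ] [[ 0.79368364 -0.60831532  0.00432986]
 [-0.33719996 -0.44585471 -0.82916209]
 [ 0.50632249  0.65663235 -0.55899149]] [-0.36963124  0.29815     0.77086403]
```

View pics/top0.png

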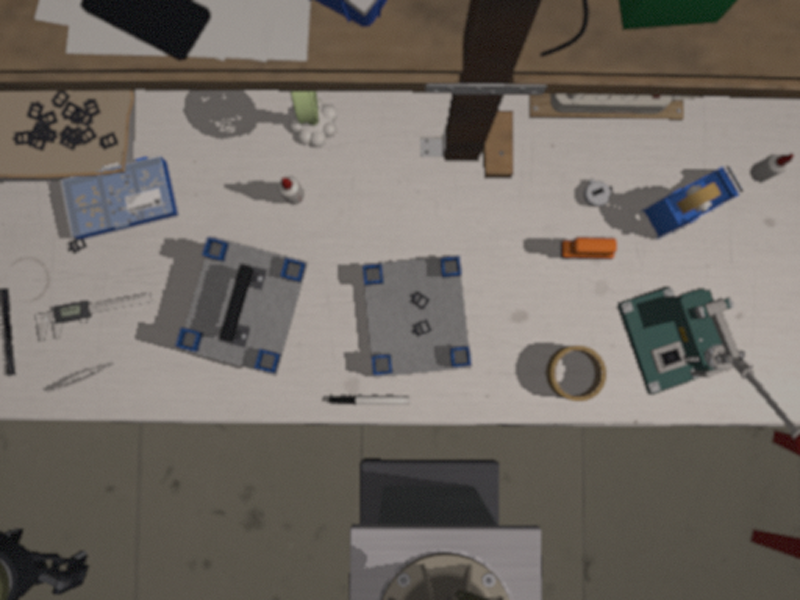

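View pics/scene0.png

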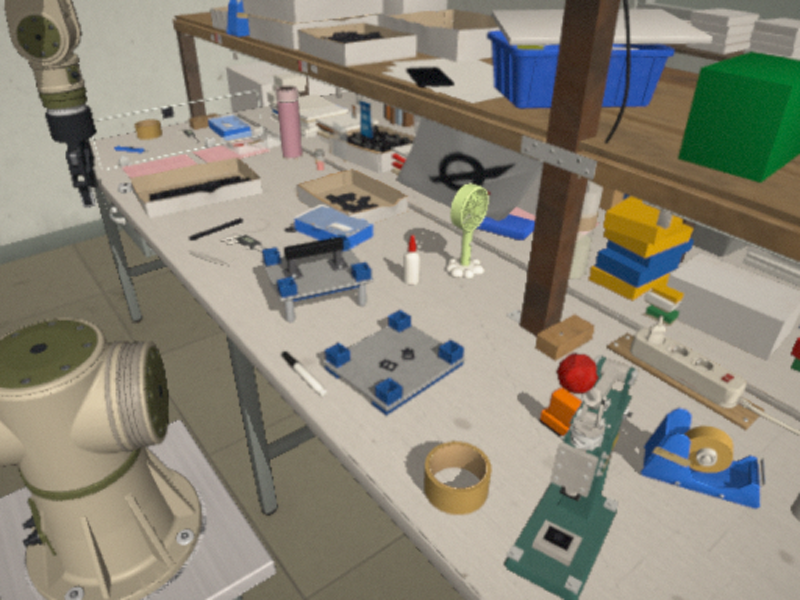

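The top view shows the upper frame around (235,305), the lower frame around (415,315) with tabs at (419,299) and (421,327), the scraper at (588,248), the tape at (576,373), the pen at (366,399) and the bottle at (289,188). The scene view confirms this layout and adds a press with a red knob close to the scraper. Next I'll enlarge.

```bash
cat > h.py <<'E'
import numpy as np,cv2
from scipy.spatial.transform import Rotation as R
def w(c,px,z):
    "native pixels -> world at height z"
    px=np.array(px,float).reshape(-1,1,2)
    n=cv2.undistortPoints(px,c["K"],c["D"]).reshape(-1,2)
    d=np.c_[n,np.ones(len(n))]@c["R"]; o=-c["R"].T@c["t"]
    return o+d*((np.broadcast_to(z,len(d))-o[2])/d[:,2])[:,None]
def proj(c,P):
    return cv2.projectPoints(np.array(P,float).reshape(-1,1,3),cv2.Rodrigues(c["R"])[0],c["t"],c["K"],c["D"])[0].reshape(-1,2)
def crop(c,x,y,wd,ht,s,name):
    cv2.imwrite(name,cv2.resize(c["image"][y:y+ht,x:x+wd,::-1],None,fx=s,fy=s,interpolation=cv2.INTER_CUBIC))
E
python3 - <<'E'
from h import *
c=np.load("pics/top0.npz");c={k:c[k] for k in c}
im=c["image"]
a=cv2.resize(im[148:245,100:305,::-1],None,fx=3.9,fy=3.9,interpolation=cv2.INTER_CUBIC)
b=cv2.resize(im[146:170,340:400,::-1],None,fx=8,fy=8,interpolation=cv2.INTER_CUBIC)
o=np.zeros((600,800,3),np.uint8);o[:378,:799]=a[:378,:799];o[390:390+192,:480]=b[:192,:480]
cv2.imwrite("pics/z0.png",o)
s=np.load("pics/scene0.npz");print("cams",-c["R"].T@c["t"],-s["R"].T@s["t"])
E
```

```text
cams [0.43257396 0.07993937 1.23737054] [ 0.00360064 -0.59809503  0.67972156]
```
View pics/z0.png

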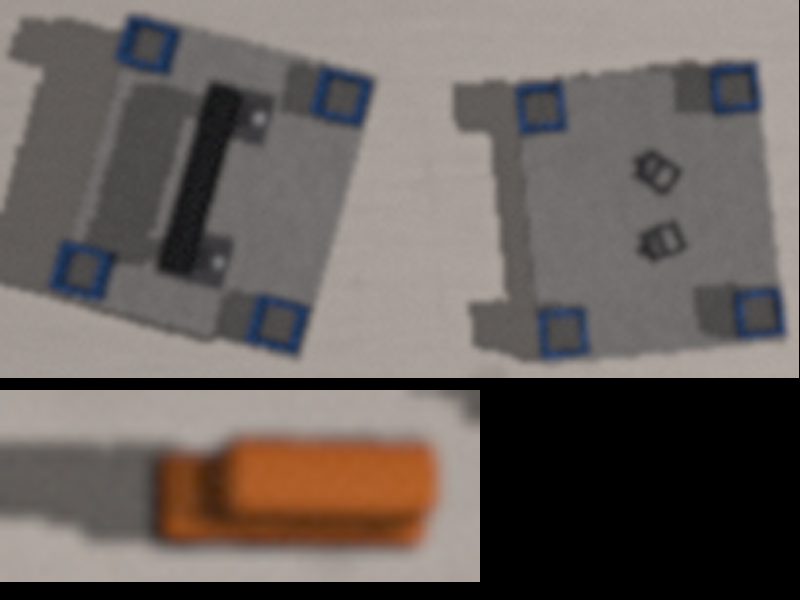

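The crop shows the lower cups at (540,107), (735,88), (563,332), (760,313) and the upper cups at (148,45), (341,97), (82,270), (277,323). The tabs are at (657,172) and (663,242). The grip top spans x 232–437, y 440–515.

```bash
cat >> h.py <<'E'
def fit(P,M):
    "2D rigid fit of model M to points P"
    P=np.array(P)[:,:2];M=np.array(M,float);Z=P@[1,1j];m=M@[1,1j]
    k=np.vdot(m-m.mean(),Z-Z.mean());a=np.angle(k);e=Z-Z.mean()-(m-m.mean())*np.exp(1j*a)
    c=Z.mean()-m.mean()*np.exp(1j*a);return (c.real,c.imag,a),np.abs(e)
CUP=[(75,65),(75,-65),(-75,65),(-75,-65)]
CUP=np.array(CUP)/1000
E
python3 - <<'E'
from h import *
np.set_printoptions(precision=4,suppress=True)
c=np.load("pics/top0.npz");c={k:c[k] for k in c}
n=lambda p,s,o:(np.array(p,float)+.5)/s-.5+o
def ref(P):  # refine with blue mask centroid
    im=c["image"].astype(int);m=(im[...,2]-im[...,0]>25);out=[]
    for x,y in P:
        yy,xx=np.mgrid[:384,:512];k=m&(abs(xx-x)<9)&(abs(yy-y)<9);out.append((np.median([xx[k].min(),xx[k].max()]),np.median([yy[k].min(),yy[k].max()])))
    return np.array(out)
L=n([(540,107),(735,88),(563,332),(760,313)],3.9,(100,148));U=n([(148,45),(341,97),(82,270),(277,323)],3.9,(100,148))
for nm,P,z in(("low",L,.044),("up",U,.092)):
    print(nm,fit(w(c,P,z),CUP)); print(" ref",(ref(P)-P).round(2).tolist(),fit(w(c,ref(P),z),CUP))
print("tabs",w(c,n([(657,172),(663,242)],3.9,(100,148)),.025))
S=[(232,55),(437,48),(437,122),(232,125)]
print("grip",w(c,n(S,8,(340,146)),.07)); print("mean",w(c,n(S,8,(340,146)),.07).mean(0))
print("body bottom L/R",w(c,n([(160,155),(422,157)],8,(340,146)),.0), "top left",w(c,n([(162,65)],8,(340,146)),.025))
k=.64
print("tape,pen,glue",w(c,np.array([(577,373),(366,399)])*k,[.048,.016]),w(c,np.array([(288,184)])*k,.11))
E
```

```text
low ((np.float64(0.5046957712246002), np.float64(0.0529798653066446), np.float64(0.10735729249506447)), array([0.0004, 0.001 , 0.0011, 0.0003]))
 ref [[-0.09, -0.06], [-0.09, 0.31], [0.01, 0.24], [-0.5, 0.12]] ((np.float64(0.5043073538922471), np.float64(0.053405410915819365), np.float64(0.10498440122474854)), array([0.0001, 0.0012, 0.0013, 0.001 ]))
up ((np.float64(0.5165653279300946), np.float64(0.33085875057074643), np.float64(-0.25592596435018844)), array([0.0012, 0.0013, 0.0011, 0.0014]))
 ref [[-0.08, -0.17], [-0.06, -0.5], [-0.15, 0.14], [-0.15, 0.05]] ((np.float64(0.5168614768461548), np.float64(0.3311428328407401), np.float64(-0.2538498247126125)), array([0.0012, 0.0008, 0.0008, 0.0011]))
tabs [[0.5309 0.0477 0.025 ]
 [0.4842 0.0435 0.025 ]]
grip [[ 0.6289 -0.206   0.07  ]
 [ 0.6318 -0.2717  0.07  ]
 [ 0.608  -0.2711  0.07  ]
 [ 0.6065 -0.2056  0.07  ]]
mean [ 0.6188 -0.2386  0.07  ]
body bottom L/R [[ 0.6066 -0.1982  0.    ]
 [ 0.6066 -0.2868  0.    ]] top left [[ 0.633  -0.1937  0.025 ]]
tape,pen,glue [[ 0.4107 -0.2097  0.048 ]
 [ 0.3654  0.1346  0.016 ]] [[0.7056 0.2571 0.11  ]]
```

```bash
cat >> h.py <<'E'
def go(x,y,z,psi,base=None):
    "print the row (tool axes) from the present pose to TCP x,y,z, pointing down, tool y at world angle psi"
    from workcell import env
    s=env.get_state();q=s["orientation"];R0=R.from_quat(q,scalar_first=True)
    ty=np.array([np.cos(psi),np.sin(psi),0]);tz=np.array([0,0,-1.]);R1=R.from_matrix(np.c_[np.cross(ty,tz),ty,tz])
    d=R0.inv().apply(np.array([x,y,z])-s["tcp_pos"]);rv=(R0.inv()*R1).as_rotvec()
    print("t",round(s["clock"],2),"tcp",np.round(s["tcp_pos"],4),"row",np.round(d,4).tolist()+np.round(rv,3).tolist())
E
python3 -c "
from h import *
go(.6185,-.24,.2,.03)
s=np.load('pics/scene0.npz')
print([w(s,[(369,239)],z).round(2).tolist() for z in (.1,.2,.3,.4)])"
```

```text
t 0.1 tcp [0.1741 0.5476 0.2525] row [-0.6622, -0.6158, 0.0533, -0.001, 0.001, 1.233]
[[[0.64, -0.22, 0.1]], [[0.53, -0.29, 0.2]], [[0.42, -0.35, 0.3]], [[0.31, -0.42, 0.4]]]
```

```bash
python3 nudge.py '[[-0.04,-0.04,0.003,0,0,0.08],[-0.08,-0.08,0.006,0,0,0.16],[-0.12,-0.12,0.01,0,0,0.24],[-0.165,-0.155,0.015,0,0,0.32],[-0.21,-0.195,0.02,0,0,0.4],[-0.25,-0.235,0.02,0,0,0.48],[-0.29,-0.27,0.025,0,0,0.56],[-0.33,-0.308,0.027,0,0,0.62]]' 0.085 40; python3 -c "
from h import *
go(.6185,-.24,.2,.03)"
```

```text
clock: 1.1
tcp_pos: [0.3958, 0.1529, 0.2259]
orientation: [-0.0, 0.448, 0.894, 0.0]
wrist_force: [0.6, -0.0, -0.6]
finger_gap: 0.0848
grip_force: 0.0
t 1.1 tcp [0.3958 0.1529 0.2259] row [-0.4481, -0.0564, 0.0258, -0.0, -0.0, 0.611]
```

```bash
python3 nudge.py '[[-0.06,-0.007,0.003,0,0,0.08],[-0.12,-0.014,0.006,0,0,0.16],[-0.18,-0.022,0.01,0,0,0.24],[-0.24,-0.03,0.015,0,0,0.33],[-0.3,-0.038,0.018,0,0,0.42],[-0.36,-0.046,0.022,0,0,0.51],[-0.42,-0.053,0.025,0,0,0.58],[-0.448,-0.056,0.026,0,0,0.611]]'; python3 - <<'E'
from h import *
from workcell import env
go(.6185,-.24,.2,.03)
c=env.read_camera("wrist");np.savez("pics/w1.npz",**c)
crop(c,0,0,512,384,1.5,"pics/w1.png")
print(c["R"],c["t"])
G=proj(c,[(.6185,-.24,.07),(.6185,-.24,.05)]);print(G*1.5)
E
```

```text
clock: 2.1
tcp_pos: [0.6198, -0.2407, 0.1986]
orientation: [-0.0, 0.697, 0.717, -0.0]
wrist_force: [0.3, 0.8, -0.5]
finger_gap: 0.0848
grip_force: 0.0
t 2.1 tcp [ 0.6198 -0.2407  0.1986] row [0.0007, -0.0013, -0.0014, -0.001, -0.0, -0.002]
[[ 9.99606184e-01  2.80463903e-02 -9.36438071e-04]
 [ 2.71971146e-02 -9.60036522e-01  2.78550164e-01]
 [ 6.91331185e-03 -2.78465935e-01 -9.60421225e-01]] [-0.61373913 -0.26908718  0.2550045 ]
[[384.5211329  282.82956811]
 [384.8278496  274.02469335]]
```

View pics/w1.png

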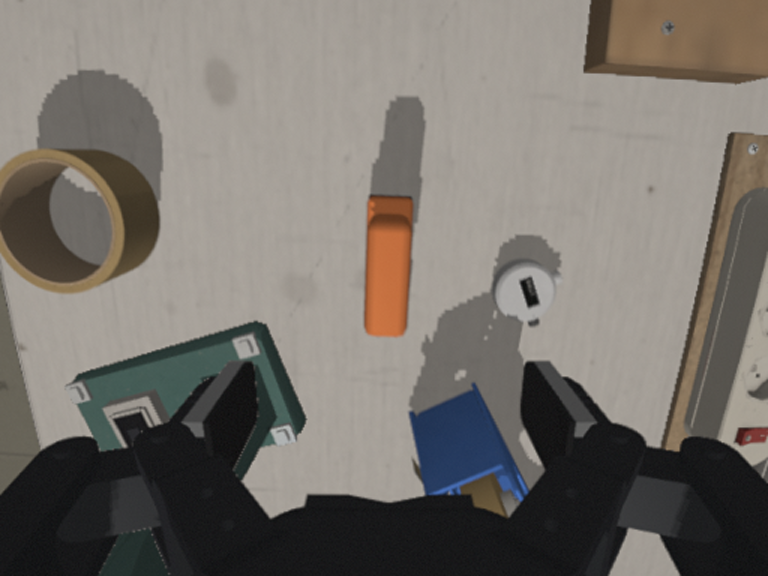

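The wrist view shows the scraper's grip top from (371–411, 216) to (366–406, 335), clear of the other items. I'll refine its pose.

```bash
python3 - <<'E'
from h import *
c=np.load("pics/w1.npz");c={k:c[k] for k in c}
P=w(c,(np.array([(391,217),(386,335),(368,275),(409,275)])+.5)/1.5-.5,.07);print(P.round(4))
print(w(c,(np.array([(390,196)])+.5)/1.5-.5,.025).round(4))
m=(P[0]+P[1])/2;d=P[0]-P[1];psi=np.arctan2(-d[0],d[1]);print(m,psi)
go(m[0],m[1],.053,psi)
E
```

```text
[[ 0.6209 -0.2023  0.07  ]
 [ 0.62   -0.2718  0.07  ]
 [ 0.6089 -0.2355  0.07  ]
 [ 0.6321 -0.2348  0.07  ]]
[[ 0.6203 -0.1947  0.025 ]]
[ 0.62049274 -0.23704755  0.07      ] -0.013073080456396657
t 2.15 tcp [ 0.6209 -0.2429  0.1982] row [0.006, -0.0002, 0.1452, 0.0, 0.001, 0.039]
```

```bash
python3 nudge.py '[[0.004,0,0.05,0,0,0.02],[0.005,0,0.1,0,0,0.025],[0.005,0,0.13,0,0,0.025],[0.005,0,0.143,0,0,0.025],[0.005,0,0.145,0,0,0.025]]' 0.085; python3 nudge.py '[[0,0,0,0,0,0],[0,0,0,0,0,0],[0,0,0,0,0,0],[0,0,0,0,0,0],[0,0,0,0,0,0],[0,0,0,0,0,0]]' 0.01 60;  python3 -c "
from h import *
go(.6205,-.2375,.15,.015)"
```

```text
clock: 2.78
tcp_pos: [0.6187, -0.2323, 0.0547]
orientation: [-0.001, 0.705, 0.71, -0.0]
wrist_force: [-0.7, -0.0, 0.1]
finger_gap: 0.0853
grip_force: 0.0
clock: 3.52
tcp_pos: [0.6195, -0.2328, 0.0562]
orientation: [0.001, 0.705, 0.71, 0.0]
wrist_force: [-0.6, 0.5, 6.3]
finger_gap: 0.0253
grip_force: 62.1
t 3.52 tcp [ 0.6195 -0.2328  0.0562] row [-0.0048, 0.0011, -0.0938, 0.001, 0.001, -0.008]
```

```bash
python3 nudge.py '[[0,0,-0.03,0,0,0],[0,0,-0.07,0,0,0],[0,0,-0.1,0,0,0]]'; python3 -c "
from h import *
go(.43,.045,.15,.106)"
```

```text
clock: 3.9
tcp_pos: [0.619, -0.2326, 0.1562]
orientation: [-0.0, 0.705, 0.71, 0.0]
wrist_force: [0.4, -0.6, -1.9]
finger_gap: 0.0253
grip_force: 61.4
t 3.9 tcp [ 0.619  -0.2326  0.1562] row [0.2789, -0.1871, 0.0062, -0.0, -0.0, -0.099]
```

```bash
python3 nudge.py '[[0.04,-0.026,0,0,0,-0.015],[0.08,-0.053,0,0,0,-0.03],[0.12,-0.08,0.003,0,0,-0.045],[0.16,-0.107,0.005,0,0,-0.06],[0.2,-0.134,0.006,0,0,-0.075],[0.24,-0.16,0.006,0,0,-0.09],[0.27,-0.18,0.006,0,0,-0.097],[0.279,-0.187,0.006,0,0,-0.099]]';  python3 - <<'E'
from h import *
from workcell import env
go(.43,.045,.15,.106)
a=env.read_camera("wrist");b=env.read_camera("top");np.savez("pics/w2.npz",**a);np.savez("pics/t2.npz",**b)
A=cv2.resize(a["image"][:,:,::-1],None,fx=1.04,fy=1.04,interpolation=cv2.INTER_CUBIC)[:300+99]
B=cv2.resize(b["image"][150:245,215:315,::-1],None,fx=2.66,fy=2.66,interpolation=cv2.INTER_CUBIC)
o=np.zeros((400,800,3),np.uint8);o[:A.shape[0],:A.shape[1]]=A;o[:B.shape[0],533:533+B.shape[1]]=B
cv2.imwrite("pics/w2.png",o)
E
```

```text
clock: 4.9
tcp_pos: [0.4282, 0.0465, 0.1489]
orientation: [-0.001, 0.668, 0.744, -0.0]
wrist_force: [0.5, 0.1, -2.0]
finger_gap: 0.0252
grip_force: 61.4
t 4.9 tcp [0.4282 0.0465 0.1489] row [-0.0017, 0.0016, -0.0011, -0.001, -0.0, 0.002]
```

View pics/w2.png

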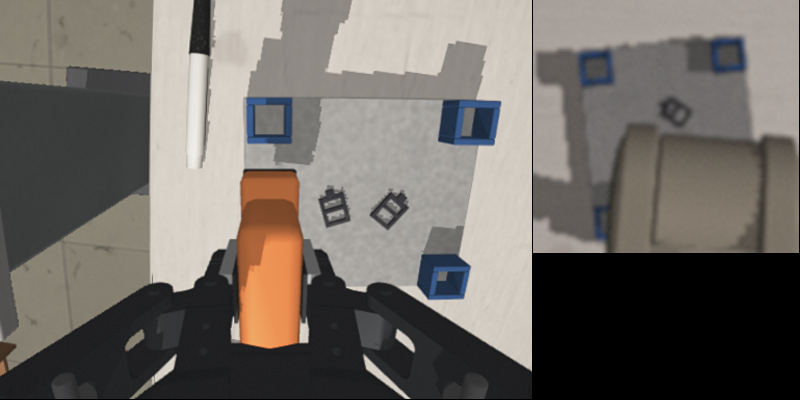

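The wrist view shows both tabs ahead of the scraper at (334,206) and (390,208). The scraper's far underside edge runs (243,171)–(298,170), the rear-left cup rim is about (247–292, 98–142), and the pen lies behind at (198,85). I'll check the lateral alignment.

```bash
python3 - <<'E'
from h import *
np.set_printoptions(precision=4,suppress=True)
a=np.load("pics/w2.npz");a={k:a[k] for k in a}
n=lambda p:(np.array(p,float)+.5)/1.04-.5
P=w(a,n([(243,171),(298,170)]),.1489-.0562);print("scraper end",P)
f=np.array([.5045,.0532]);t=.106;Rm=np.array([[np.cos(t),-np.sin(t)],[np.sin(t),np.cos(t)]])
for p in(P,w(a,n([(334,206),(390,208)]),.025)): print("in frame",(p[:,:2]-f)@Rm)
for cx,cy in((-75,65),(75,65),(75,-65)):
    C=[np.r_[f+Rm@(np.array([cx+i*16,cy+j*16])/1000),.044] for i in(-1,1) for j in(1,-1)]
    print((cx,cy),((proj(a,C)+.5)*1.04-.5).round(0).tolist())
D=[np.r_[f+Rm@(np.array([i*95,82])/1000),.02] for i in (-1,1)];print("deck edge",((proj(a,D)+.5)*1.04).round(0).tolist())
# tcp in frame
print("tcp",(np.array([.4282,.0465])-f)@Rm)
E
python3 - <<'E'
from h import *
c=np.load("pics/w2.npz");crop(c,215,75,280,215,2.85,"pics/w2c.png")
E
```

```text
scraper end [[0.4103 0.0806 0.0927]
 [0.4415 0.0846 0.0927]]
in frame [[-0.0907  0.0372]
 [-0.0593  0.0379]]
in frame [[-0.0229 -0.0048]
 [ 0.0236 -0.0065]]
(-75, 65) [[247.0, 95.0], [248.0, 141.0], [294.0, 95.0], [293.0, 142.0]]
(75, 65) [[461.0, 98.0], [455.0, 143.0], [504.0, 99.0], [496.0, 144.0]]
(75, -65) [[435.0, 265.0], [429.0, 299.0], [472.0, 264.0], [465.0, 298.0]]
deck edge [[245.0, 95.0], [488.0, 99.0]]
tcp [-0.0766  0.0014]
```

View pics/w2c.png

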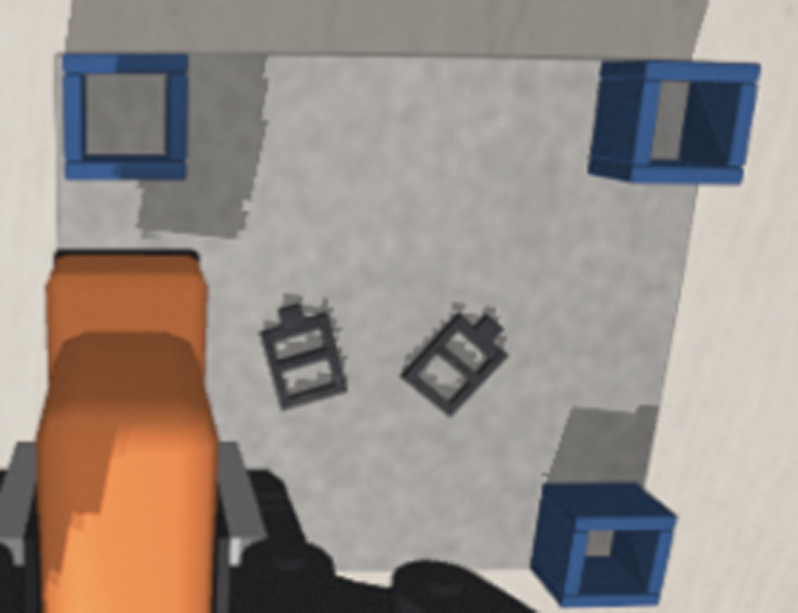

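The crop shows the outer rims: rear-left (64,55), (187,54), (65,179), (187,179); front-left (645,62), (759,64), (632,183), (743,183); front-right (575,518), (675,516), (562,603), (660,606). The tabs are clear at (305,355) and (455,358), and the scraper's underside edge runs (55,252)–(200,252).

```bash
python3 - <<'E'
from h import *
np.set_printoptions(precision=4,suppress=True)
a=np.load("pics/w2.npz");a={k:a[k] for k in a}
n=lambda p:(np.array(p,float)+.5)/2.85-.5+(215,75)
X=[(64,55),(187,54),(65,179),(187,179),(645,62),(759,64),(632,183),(743,183),(575,518),(675,516),(562,603),(660,606)]
M=[(cx+i*16,cy+j*16) for cx,cy in((-75,65),(75,65),(75,-65)) for i,j in((-1,1),(1,1),(-1,-1),(1,-1))]
r,e=fit(w(a,n(X),.044),np.array(M)/1000);print(r,e)
t=r[2];f=np.array(r[:2]);Rm=np.array([[np.cos(t),-np.sin(t)],[np.sin(t),np.cos(t)]])
P=w(a,n([(55,252),(200,252)]),.0927);print((P[:,:2]-f)@Rm)
# common-view lateral check vs tcp
print("tcp",(np.array([.4282,.0465])-f)@Rm)
E
```

```text
(np.float64(0.5035074570770728), np.float64(0.05196276012013121), np.float64(0.10922404666778165)) [0.0012 0.0006 0.0007 0.0004 0.001  0.0011 0.0007 0.0006 0.0007 0.0013
 0.0022 0.0004]
[[-0.0893  0.0394]
 [-0.0591  0.0394]]
tcp [-0.0755  0.0028]
```

```bash
python3 nudge.py '[[0.004,0,0.02,0,0,0],[0.005,0,0.045,0,0,0],[0.005,0,0.062,0,0,0],[0.005,0,0.069,0,0,0],[0.005,0,0.069,0,0,0]]'; python3 nudge.py '[[0,0,0.002,0,0,0],[0,0,0.003,0,0,0]]'; python3 -c "
from h import *
go(.504,.0526,.0762,.1075)"
```

```text
clock: 5.62
tcp_pos: [0.43, 0.0495, 0.08]
orientation: [-0.0, 0.669, 0.743, -0.0]
wrist_force: [-0.4, -0.4, -0.9]
finger_gap: 0.0252
grip_force: 61.4
clock: 5.88
tcp_pos: [0.4302, 0.05, 0.0778]
orientation: [0.0, 0.669, 0.744, 0.0]
wrist_force: [0.7, 0.5, -1.6]
finger_gap: 0.0254
grip_force: 61.4
t 5.88 tcp [0.4302 0.05   0.0778] row [-0.0052, 0.0737, 0.0017, 0.001, 0.0, -0.002]
```

```bash
python3 nudge.py '[[0.001,0,0.001,0,0,0],[0.001,0,0.0016,0,0,0],[0.001,0,0.0016,0,0,0]]'; python3 nudge.py '[[0,0,0.0005,0,0,0],[0,0,0.0005,0,0,0]]'
```

```text
clock: 6.25
tcp_pos: [0.4296, 0.0512, 0.0761]
orientation: [0.0, 0.669, 0.744, 0.0]
wrist_force: [-1.0, 1.0, 4.2]
finger_gap: 0.0255
grip_force: 62.1
clock: 6.5
tcp_pos: [0.4296, 0.0512, 0.0761]
orientation: [0.0, 0.669, 0.744, 0.0]
wrist_force: [-3.4, 1.5, 9.5]
finger_gap: 0.025
grip_force: 63.1
```

```bash
python3 nudge.py '[[0,0.01,0,0,0,0],[0,0.025,0,0,0,0],[0,0.04,0,0,0,0],[0,0.06,0,0,0,0],[0,0.08,0,0,0,0],[0,0.1,0,0,0,0],[0,0.12,0,0,0,0],[0,0.135,0,0,0,0]]'; python3 -c "
from h import *
go(.504,.0526,.0762,.1075)"
```

```text
clock: 7.5
tcp_pos: [0.5632, 0.0652, 0.0762]
orientation: [-0.0, 0.669, 0.744, -0.001]
wrist_force: [-8.8, -0.8, 14.4]
finger_gap: 0.025
grip_force: 63.3
t 7.5 tcp [0.5632 0.0652 0.0762] row [-0.0063, -0.0602, 0.0001, -0.002, 0.001, -0.002]
```

```bash
python3 nudge.py '[[0,0.015,0,0,0,0],[0,0.035,0,0,0,0],[0,0.055,-0.001,0,0,0],[0,0.075,-0.001,0,0,0],[0,0.085,-0.001,0,0,0]]'; python3 - <<'E'
from h import *
from workcell import env
a=env.read_camera("wrist");s=env.read_camera("scene");np.savez("pics/w3.npz",**a)
A=cv2.resize(a["image"][:,:,::-1],(400,300));B=cv2.resize(s["image"][190:270,190:310,::-1],(400,267),interpolation=cv2.INTER_CUBIC)
o=np.zeros((300,800,3),np.uint8);o[:,:400]=A;o[:267,400:]=B
cv2.imwrite("pics/w3.png",o)
go(.504,.0526,.0762,.1075)
E
```

```text
clock: 8.12
tcp_pos: [0.649, 0.0744, 0.0757]
orientation: [-0.0, 0.669, 0.744, -0.0]
wrist_force: [0.6, -0.1, -1.3]
finger_gap: 0.0253
grip_force: 61.4
t 8.22 tcp [0.6488 0.0743 0.0757] row [-0.0063, -0.1463, -0.0005, -0.0, -0.0, -0.001]
```

View pics/w3.png

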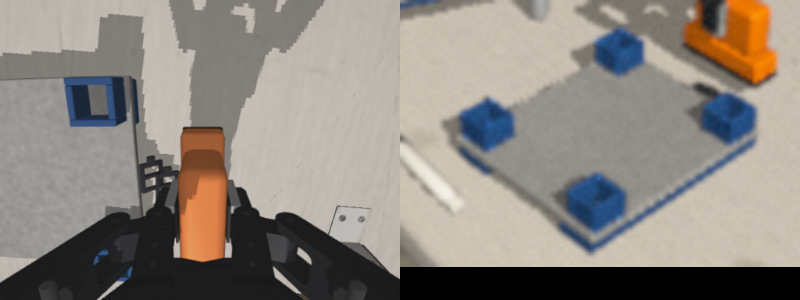

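Deck is clear: in the wrist view the tabs lie just past the deck's end at about (155,175). Now I'll return the scraper.

```bash
python3 nudge.py '[[0,0,-0.03,0,0,0],[0,-0.01,-0.06,0,0,0],[-0.04,-0.02,-0.07,0,0,0],[-0.09,-0.02,-0.075,0,0,0],[-0.15,-0.02,-0.075,0,0,0],[-0.21,-0.015,-0.075,0,0,0],[-0.26,-0.01,-0.075,0,0,0],[-0.3,-0.003,-0.075,0,0,0]]'; python3 -c "
from h import *
go(.62,-.23,.057,.1075)"
```

```text
clock: 9.22
tcp_pos: [0.676, -0.2265, 0.1509]
orientation: [-0.001, 0.669, 0.743, -0.0]
wrist_force: [0.6, 0.6, -1.6]
finger_gap: 0.0252
grip_force: 61.4
t 9.22 tcp [ 0.676  -0.2265  0.1509] row [0.0023, -0.056, 0.094, -0.001, -0.0, -0.003]
```

```bash
python3 nudge.py '[[0.002,-0.02,0,0,0,0],[0.002,-0.05,0.02,0,0,0],[0.002,-0.056,0.05,0,0,0],[0.002,-0.056,0.08,0,0,0],[0.002,-0.056,0.091,0,0,0],[0.002,-0.056,0.093,0,0,0],[0.002,-0.056,0.094,0,0,0],[0.002,-0.056,0.094,0,0,0]]'
```

```text
clock: 10.22
tcp_pos: [0.6219, -0.2285, 0.0584]
orientation: [0.001, 0.669, 0.744, 0.0]
wrist_force: [-0.3, -0.1, -0.6]
finger_gap: 0.0255
grip_force: 61.3
```

```bash
python3 nudge.py '[[0,0,0.0015,0,0,0],[0,0,0.0025,0,0,0],[0,0,0.003,0,0,0],[0,0,0.003,0,0,0]]'; python3 -c "
from h import *
go(.62,-.23,.056,.1075)"
```

```text
clock: 10.72
tcp_pos: [0.6217, -0.2285, 0.0562]
orientation: [0.001, 0.669, 0.744, 0.0]
wrist_force: [-1.2, 1.4, 7.3]
finger_gap: 0.0252
grip_force: 62.7
t 10.72 tcp [ 0.6217 -0.2285  0.0562] row [-0.0013, -0.0018, 0.0002, 0.002, 0.001, -0.001]
```

```bash
python3 nudge.py '[[0,0,0,0,0,0],[0,0,0,0,0,0],[0,0,0,0,0,0],[0,0,0,0,0,0],[0,0,-0.03,0,0,0],[0,0,-0.08,0,0,0],[0,0,-0.14,0,0,0],[0,0,-0.18,0,0,0]]' 0.085; python3 -c "
from h import *
go(.517,.331,.25,1.316)"
```

```text
clock: 11.72
tcp_pos: [0.6217, -0.2285, 0.2374]
orientation: [0.002, 0.669, 0.744, 0.0]
wrist_force: [0.2, -0.2, -0.0]
finger_gap: 0.0851
grip_force: 0.0
t 11.72 tcp [ 0.6217 -0.2285  0.2374] row [0.5675, -0.0449, -0.0137, 0.001, 0.003, -1.21]
```

```bash
python3 nudge.py '[[0.04,-0.02,-0.004,0,0,-0.1],[0.1,-0.035,-0.008,0,0,-0.24],[0.16,-0.045,-0.012,0,0,-0.38],[0.22,-0.045,-0.014,0,0,-0.53],[0.28,-0.045,-0.014,0,0,-0.68],[0.34,-0.045,-0.014,0,0,-0.82],[0.4,-0.045,-0.014,0,0,-0.97],[0.46,-0.045,-0.014,0,0,-1.1]]';python3 -c "
from h import *
go(.517,.331,.25,1.316)"
```

```text
clock: 12.72
tcp_pos: [0.5273, 0.2263, 0.2484]
orientation: [0.0, 0.179, 0.984, 0.0]
wrist_force: [1.4, 1.0, 0.1]
finger_gap: 0.0849
grip_force: 0.0
t 12.72 tcp [0.5273 0.2263 0.2484] row [0.0466, 0.0944, -0.0016, 0.0, 0.001, -0.106]
```

```bash
python3 nudge.py '[[0.025,0.05,0,0,0,-0.06],[0.042,0.085,0,0,0,-0.1],[0.0466,0.0944,0,0,0,-0.106],[0.0466,0.0944,0,0,0,-0.106]]';python3 - <<'E'
from h import *
from workcell import env
go(.517,.331,.25,1.316)
a=env.read_camera("wrist");b=env.read_camera("top");np.savez("pics/w4.npz",**a);np.savez("pics/t4.npz",**b)
crop(a,0,0,512,384,1.5,"pics/w4.png")
f=np.array([.517,.331]);t=-.255;Rm=np.array([[np.cos(t),-np.sin(t)],[np.sin(t),np.cos(t)]])
for x,y in CUP:print((x,y),((proj(a,[np.r_[f+Rm@(x,y),.092]])+.5)*1.5-.5).round(0).tolist())
print("bar",[((proj(a,[np.r_[f+Rm@(x,y),.128]])+.5)*1.5-.5).round(0).tolist() for x,y in((-.06,.01),(-.06,-.01),(.06,.01),(.06,-.01))])
E
```

```text
clock: 13.22
tcp_pos: [0.5176, 0.3294, 0.2479]
orientation: [-0.0, 0.129, 0.992, -0.0]
wrist_force: [0.4, -0.1, 0.3]
finger_gap: 0.0852
grip_force: 0.0
t 13.22 tcp [0.5176 0.3294 0.2479] row [0.001, 0.0014, -0.0021, -0.001, -0.0, -0.003]
(np.float64(0.075), np.float64(0.065)) [[487.0, 377.0]]
(np.float64(0.075), np.float64(-0.065)) [[295.0, 377.0]]
(np.float64(-0.075), np.float64(0.065)) [[501.0, 145.0]]
(np.float64(-0.075), np.float64(-0.065)) [[280.0, 146.0]]
bar [[[410.0, 174.0]], [[372.0, 174.0]], [[408.0, 383.0]], [[374.0, 383.0]]]
```

View pics/w4.png

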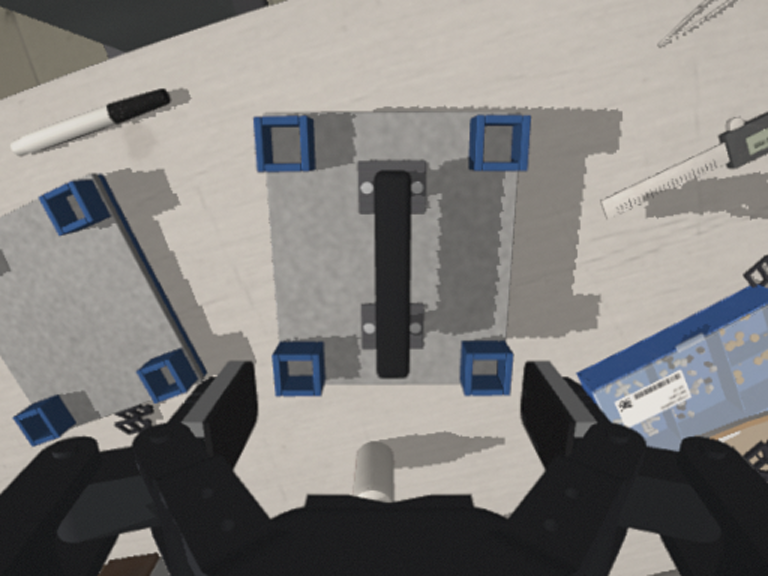

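The wrist view shows the upper frame's rim centres at about (285,144), (501,143), (300,369), (486,368). The bar top runs (393,171)–(393,377), the bottle is at (375,470), and the tabs are at (133,418) on the bench beyond the lower deck.

```bash
python3 - <<'E'
from h import *
np.set_printoptions(precision=4,suppress=True)
a=np.load("pics/w4.npz");a={k:a[k] for k in a}
n=lambda p:(np.array(p,float)+.5)/1.5-.5
r,e=fit(w(a,n([(486,368),(300,369),(501,143),(285,144)]),.092),CUP);print(np.round(r,4),e)
B=w(a,n([(393,171),(393,377)]),.128);print(B,B.mean(0),np.arctan2(*(B[1]-B[0])[[1,0]]))
go(.517,.331,.119,1.316)
E
```

```text
[ 0.5136  0.3332 -0.2544] [0.0038 0.0034 0.003  0.0032]
[[0.4579 0.3474 0.128 ]
 [0.5714 0.3178 0.128 ]] [0.5147 0.3326 0.128 ] -0.2555689141397846
t 13.32 tcp [0.518  0.3281 0.2482] row [0.0017, 0.0026, 0.1292, -0.001, -0.0, -0.005]
```

```bash
python3 nudge.py '[[0.003,0.003,0.03,0,0,-0.004],[0.003,0.003,0.07,0,0,-0.004],[0.003,0.003,0.105,0,0,-0.004],[0.003,0.003,0.125,0,0,-0.004],[0.003,0.003,0.129,0,0,-0.004],[0.003,0.003,0.129,0,0,-0.004]]' 0.085; python3 nudge.py '[[0,0,0,0,0,0],[0,0,0,0,0,0],[0,0,0,0,0,0],[0,0,0,0,0,0],[0,0,0,0,0,0],[0,0,0,0,0,0],[0,0,0,0,0,0]]' 0.005 100; python3 -c "
from h import *
go(.516,.332,.119,1.316)"
```

```text
clock: 14.08
tcp_pos: [0.5163, 0.3321, 0.1199]
orientation: [0.0, 0.128, 0.992, 0.0]
wrist_force: [-0.4, 0.6, -0.2]
finger_gap: 0.0848
grip_force: 0.0
clock: 14.95
tcp_pos: [0.5158, 0.333, 0.1197]
orientation: [0.0, 0.127, 0.992, 0.0]
wrist_force: [-1.9, -1.4, 5.4]
finger_gap: 0.0186
grip_force: 98.6
t 14.95 tcp [0.5158 0.333  0.1197] row [-0.0005, -0.0009, 0.0007, 0.0, 0.0, 0.0]
```

```bash
python3 nudge.py '[[0,0,-0.005,0,0,0],[0,0,-0.015,0,0,0],[0,0,-0.03,0,0,0],[0,0,-0.05,0,0,0],[0,0,-0.07,0,0,0],[0,0,-0.09,0,0,0],[0,0,-0.1,0,0,0],[0,0,-0.1,0,0,0]]'; python3 -c "
from h import *
go(.504,.0526,.2197,1.678)"
```

```text
clock: 15.95
tcp_pos: [0.5162, 0.3332, 0.2203]
orientation: [0.001, 0.127, 0.992, 0.001]
wrist_force: [0.4, -0.2, -7.4]
finger_gap: 0.0182
grip_force: 98.2
t 15.95 tcp [0.5162 0.3332 0.2203] row [-0.0589, -0.2746, 0.0003, 0.001, 0.002, -0.362]
```

```bash
python3 nudge.py '[[-0.003,-0.015,0,0,0,-0.02],[-0.01,-0.045,0,0,0,-0.06],[-0.018,-0.085,0,0,0,-0.11],[-0.028,-0.13,0,0,0,-0.17],[-0.038,-0.175,0,0,0,-0.23],[-0.047,-0.22,0,0,0,-0.29],[-0.055,-0.255,0,0,0,-0.34],[-0.059,-0.2746,0,0,0,-0.362]]';python3 nudge.py '[[0,0,0,0,0,0],[0,0,0,0,0,0],[0,0,0,0,0,0]]'; python3 - <<'E'
from h import *
from workcell import env
go(.504,.0526,.2197,1.678)
a=env.read_camera("wrist");b=env.read_camera("top");s=env.read_camera("scene");np.savez("pics/w5.npz",**a);np.savez("pics/t5.npz",**b);np.savez("pics/s5.npz",**s)
A=cv2.resize(a["image"][:300,60:460,::-1],(400,300))
S=cv2.resize(s["image"][140:290,170:370,::-1],(800,600),interpolation=cv2.INTER_CUBIC)
T=cv2.resize(b["image"][145:245,200:333,::-1],(400,300),interpolation=cv2.INTER_CUBIC)
o=np.zeros((600,800,3),np.uint8);o[:300,:400]=A;o[:300,400:]=T;o[300:,200:600]=cv2.resize(S,(400,300));cv2.imwrite("pics/w5.png",o)
E
```

```text
clock: 16.95
tcp_pos: [0.5028, 0.0505, 0.2183]
orientation: [-0.001, -0.053, 0.999, -0.0]
wrist_force: [0.2, -0.7, -6.9]
finger_gap: 0.0186
grip_force: 98.6
clock: 17.32
tcp_pos: [0.5034, 0.0531, 0.219]
orientation: [-0.0, -0.054, 0.999, 0.0]
wrist_force: [0.9, -0.5, -6.6]
finger_gap: 0.0184
grip_force: 98.7
t 17.32 tcp [0.5034 0.0531 0.219 ] row [-0.0005, -0.0006, -0.0007, 0.0, -0.0, 0.001]
```

View pics/w5.png

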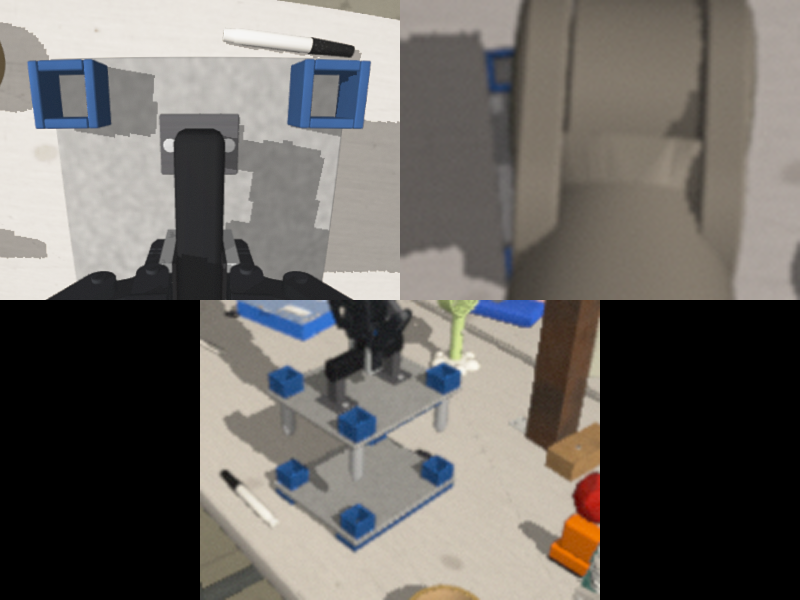

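The wrist view shows the bar held centrally with its far end at (199,129). The scene view shows the upper frame level and squarely above the lower one, with the deck empty. I'll cross-check the two frames' cups numerically in the scene camera.

```bash
python3 - <<'E'
from h import *
from scipy.optimize import minimize
c=np.load("pics/s5.npz");c={k:c[k] for k in c}
im=cv2.resize(c["image"],None,fx=4,fy=4,interpolation=cv2.INTER_CUBIC).astype(int)
blue=(im[...,2]-im[...,0]>30)
def hulls(p,z0,z1,cups,sh):
    t=p[2];Rm=np.array([[np.cos(t),-np.sin(t)],[np.sin(t),np.cos(t)]]);m=np.zeros(blue.shape,np.uint8)
    for q in cups:
        P=[np.r_[np.array(p[:2])+Rm@(q+.016*np.array([i,j])),z] for i in(-1,1) for j in(-1,1) for z in(z0,z1)]
        h=cv2.convexHull(((proj(c,P)+.5)*4-.5).astype(np.float32));cv2.fillConvexPoly(m,(h*16).round().astype(np.int32),1,shift=4)
    return m>0
def run(p0,z0,cups):
    win=cv2.dilate(hulls(p0,z0,z0+.024,cups,0).astype(np.uint8),np.ones((17,17)))>0
    f=lambda v:(lambda h:-( (h&blue).sum()/((h|(blue&win)).sum())))(hulls(v*np.array([1e-3,1e-3,1e-2])+p0,z0,z0+.024,cups,0))
    r=minimize(f,np.zeros(3),method="Nelder-Mead",options=dict(initial_simplex=np.array([[0,0,0],[4,0,0],[0,4,0],[0,0,3.]])))
    return np.round(r.x*np.array([1e-3,1e-3,1e-2])+p0,4),-r.fun
cu=CUP[[1,2,3]]
print("upper",run(np.array([.5034,.0531,.1075]),.1673,cu)); print("lower",run(np.array([.504,.0526,.1075]),.020,cu))
E
```

```text
upper (array([0.5041, 0.0542, 0.1114]), np.float64(0.8876918054195233))
lower (array([0.5044, 0.0531, 0.1127]), np.float64(0.8705652295372008))
```

```bash
python3 nudge.py '[[0,-0.0008,0.01,0,0,0],[0,-0.0008,0.025,0,0,0],[0,-0.0008,0.04,0,0,0],[0,-0.0008,0.05,0,0,0],[0,-0.0008,0.054,0,0,0],[0,-0.0008,0.056,0,0,0]]';python3 nudge.py '[[0,0,0.002,0,0,0],[0,0,0.004,0,0,0],[0,0,0.006,0,0,0],[0,0,0.008,0,0,0],[0,0,0.008,0,0,0]]'
```

```text
clock: 18.23
tcp_pos: [0.5038, 0.0515, 0.163]
orientation: [0.0, -0.054, 0.999, 0.0]
wrist_force: [0.5, -0.0, -5.3]
finger_gap: 0.0187
grip_force: 98.8
clock: 18.85
tcp_pos: [0.5035, 0.0515, 0.155]
orientation: [-0.0, -0.054, 0.999, 0.0]
wrist_force: [-0.1, -0.5, -7.3]
finger_gap: 0.0185
grip_force: 98.8
```

```bash
python3 nudge.py '[[0,0,0.002,0,0,0],[0,0,0.004,0,0,0],[0,0,0.006,0,0,0],[0,0,0.006,0,0,0]]';python3 nudge.py '[[0,0,0.002,0,0,0],[0,0,0.004,0,0,0],[0,0,0.006,0,0,0],[0,0,0.007,0,0,0],[0,0,0.007,0,0,0]]'
```

```text
clock: 19.35
tcp_pos: [0.5035, 0.0515, 0.1489]
orientation: [-0.0, -0.054, 0.999, 0.0]
wrist_force: [-0.2, 0.3, -5.8]
finger_gap: 0.0184
grip_force: 98.8
clock: 19.98
tcp_pos: [0.5036, 0.0515, 0.1421]
orientation: [-0.0, -0.054, 0.999, 0.0]
wrist_force: [-0.3, 0.4, -7.1]
finger_gap: 0.0187
grip_force: 98.8
```

```bash
python3 nudge.py '[[0,0,0.001,0,0,0],[0,0,0.002,0,0,0],[0,0,0.002,0,0,0]]';python3 nudge.py '[[0,0,0.0007,0,0,0],[0,0,0.001,0,0,0],[0,0,0.001,0,0,0]]'
```

```text
clock: 20.35
tcp_pos: [0.5036, 0.0515, 0.1401]
orientation: [-0.0, -0.054, 0.999, 0.0]
wrist_force: [0.7, 0.7, -7.4]
finger_gap: 0.0185
grip_force: 98.8
clock: 20.72
tcp_pos: [0.5038, 0.0514, 0.1397]
orientation: [0.0, -0.054, 0.999, -0.0]
wrist_force: [-3.0, -0.6, 0.2]
finger_gap: 0.0186
grip_force: 99.7
```

Contact came at TCP z = 0.1397, exactly the predicted home height. I'll press lightly, release slowly, and rise.

```bash
python3 nudge.py '[[0,0,0.0005,0,0,0],[0,0,0.0005,0,0,0]]';python3 nudge.py '[[0,0,0,0,0,0],[0,0,0,0,0,0],[0,0,0,0,0,0],[0,0,0,0,0,0],[0,0,0,0,0,0]]' 0.075;python3 nudge.py '[[0,0,-0.01,0,0,0],[0,0,-0.03,0,0,0],[0,0,-0.06,0,0,0],[0.03,0,-0.1,0,0,0],[0.06,0,-0.13,0,0,0],[0.08,0,-0.15,0,0,0]]'
```

```text
clock: 20.98
tcp_pos: [0.5038, 0.0514, 0.1397]
orientation: [0.0, -0.054, 0.999, -0.0]
wrist_force: [-3.9, -1.2, 4.9]
finger_gap: 0.0185
grip_force: 100.7
clock: 21.6
tcp_pos: [0.5037, 0.0515, 0.1386]
orientation: [0.0, -0.054, 0.999, 0.0]
wrist_force: [0.2, 0.3, -0.6]
finger_gap: 0.0749
grip_force: 0.0
clock: 22.35
tcp_pos: [0.4234, 0.0429, 0.2911]
orientation: [0.001, -0.054, 0.999, -0.0]
wrist_force: [0.5, 0.4, -0.1]
finger_gap: 0.075
grip_force: 0.0
```

```bash
python3 - <<'E'
from h import *
from workcell import env
s=env.read_camera("scene");a=env.read_camera("wrist");np.savez("pics/s6.npz",**s);t=env.read_camera("top")
o=np.zeros((600,800,3),np.uint8)
o[:400]=cv2.resize(s["image"][165:285,180:420,::-1],(800,400),interpolation=cv2.INTER_CUBIC)
o[400:,:266]=cv2.resize(a["image"][:,:,::-1],(266,200));o[400:,280:800]=cv2.resize(t["image"][95:245,60:450,::-1],(520,200),interpolation=cv2.INTER_CUBIC)
cv2.imwrite("pics/s6.png",o)
E
```

```text
(no output)
```

View pics/s6.png

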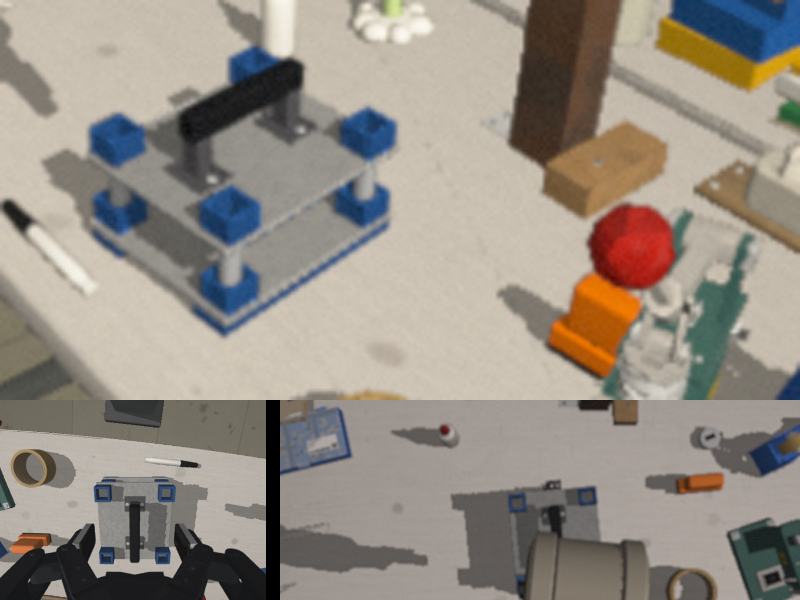

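The stack is level with all four posts in the cups, and the scraper is upright. At least one tab shows beyond the deck's end at (552,485). A numeric check on the tabs before handing in.

```bash
python3 - <<'E'
from h import *
from workcell import env
np.set_printoptions(precision=3,suppress=True,linewidth=150)
f=np.array([.504,.0526]);t=.1075;Rm=np.array([[np.cos(t),-np.sin(t)],[np.sin(t),np.cos(t)]])
a=np.load("pics/w4.npz");a={k:a[k] for k in a};T=env.read_camera("top")
for nm,c in(("w4",a),("top",T)):
    g=c["image"].max(2);
    # sample the bench (z=0) beyond the deck end in frame coords, 3 mm grid
    X=np.arange(.092,.150,.003);Y=np.arange(.066,-.06,-.003)
    P=np.array([np.r_[f+Rm@(x,y),.003] for x in X for y in Y]);p=proj(c,P)
    v=cv2.remap(g,p[:,:1].astype(np.float32),p[:,1:].astype(np.float32),cv2.INTER_LINEAR,borderValue=255).reshape(len(X),len(Y))
    print(nm,"cols y +66..-60mm, rows x from 92mm");[print(round(x*1000),"".join("#" if q<75 else "+" if q<120 else "." for q in r)) for x,r in zip(X,v)]
E
```

```text
w4 cols y +66..-60mm, rows x from 92mm
92 #####++########+....................++++++
95 #####++########+....................++++++
98 ++###++++++++##+....................++++++
101 +..+#++.......++...++#########+...........
104 ##............++..####+###+###............
107 ####.............+###++###+##.............
110 ######............###########++#+.........
113 ++#####+..........+++++##########.........
116 +++#######...........+###+###.+#+.........
119 +++++#######........+###..##+.##..........
122 +++++++#######.......###++#####...........
125 ++++++++#######+..++#######++++...........
128 #+++++++++##################..............
131 ###+++++++++#################+............
134 #####++++++####################........+##
137 ######+++++#####################++########
140 ######+++++###############################
143 ######+++++###############################
146 #######+++################################
149 #######+++################################
top cols y +66..-60mm, rows x from 92mm
92 +++#++++++++++++++++++++++++++++++++++++##
95 #+##+++++++++++++++++++++++++++++++
[... 152 characters left out ...]
+++++++++++++++++++++++++++++++..+++++++++
110 ++++++++++++++++++######+###++............
113 ++++++++++++++++++#####++##+++............
116 ++++++++++++++++++++###+++++++............
119 +.................++###+++++++............
122 ....................+######+++............
125 .....................++#++++++............
128 ..........................................
131 ..........................................
134 ..........................................
137 ..........................................
140 ..........................................
143 ..........................................
146 ..........................................
149 ..........................................
```

```bash
python3 -c "
from workcell import env
print(env.get_state()['clock'],env.hand_in())"
```

```text
the job is handed in; nothing more can be done
22.55 None
```

I handed the job in at 22.6 s: both tabs are wiped off the deck and appear to lie on the bench past its far end, the scraper is back upright, and the upper frame is seated home in the cups and released. The bottle, tape roll and marker were not touched.

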